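Stack the empty tote on the loaded one

TASK

Stack the empty stack-nest tote on top of the tote that holds the piping nozzles: turn it so that it stacks instead of nesting, tuck its toes fully under the hooks of the lower tote and seat its feet in the pockets, so that it sits level, locked and released. The empty tote must not touch the nozzles at any time, the loaded tote must stay about where it stands (not be shoved more than 3 cm), and the tub, spice jar and large cutter ring near the work must be left alone.

Things in the scene. Friction and masses are not known exactly. Their poses are not given: they have to be found in the camera images.
- empty_tote: White plastic stack-nest tote, empty, loose, 0.17-0.35 kg, 160 (x) x 77 (y) x 75 mm, rim z=60. Origin: centre of underside; z up out of the mouth; +x to the end whose rim carries hooks. Grasp from above across the width at x=0: upright panels 62 apart (|x|<17, z 26..60), TCP at z=46. Facing like the tote below, it nests; turned 180 deg, it stacks, its origin 55 above the lower one.
- loaded_tote: Same shape, origin and axes as the empty tote; 0.7 kg, loose on the table, three piping nozzles standing in it (tallest reaches z=46). Slides if pushed by more than about 5 N. Slots in the side walls at x=+36 and x=-55 let the feet and toes of a tote facing the same way drop through, so that it would nest onto the nozzles.
- empty_tote_toes (a point): Midway between the empty tote's two toes (side lugs), at their underside: (-55,0,5) mm in its frame. Each toe spans x -59..-51, z 5..13, out to |y|=34. To stack: keep this end some 7 deg lower than the other, set the toes on the lower landings about 8 mm short of the hooks, slide them under the lips until they meet the stops, then lower the other end.
- empty_tote_feet (a point): Midway between the empty tote's two feet (side lugs), at their underside: (36,0,0) mm in its frame. Each foot spans x 32..40, z 0..10, out to |y|=34. Stacked, the feet stand in the loaded tote's pockets.
- loaded_tote_hooks (a point): Midway between the loaded tote's two hooks, where the toe point belongs: (55,0,60) mm in its frame. On each side rim a landing (z=60, from x=43) ends in a hook open to -x: stop face x=60.5, lip over x 54.5..60.5, |y| 28.5..35.5, its underside z=71.5, cheek at |y|=35.5. Seated toes have 1.5 mm play in x and y, 3.5 mm under the lip; the lips block a straight descent.
- loaded_tote_pockets (a point): Midway between the loaded tote's two rim pockets, at their floor, where the foot point belongs: (-36,0,55) mm in its frame. Each spans x -41.5..-30.5 between ridges up to the rim at z=60, outer cheek at |y|=35.5: 1.5 mm play.
- nozzle_a: white conical piping nozzle, 34 wide, 42 high, inside the loaded tote near its hook end; origin at its underside
- nozzle_b: white conical piping nozzle, 28 wide, 36 high, in the middle of the loaded tote; origin at its underside
- nozzle_c: white conical piping nozzle, 24 wide, 33 high, in the loaded tote near the other end; origin at its underside
- tub: bystander: small round white tub with a coloured lid, 72 x 69 x 60 high, origin at its underside
- spice_jar: bystander: spice jar with a lid, 47 across, 97 high, origin at its underside
- cutter_ring_1: bystander: plain metal pastry cutter ring, 70 across, 35 high, origin at its underside
Things that resemble listed ones, but are neither listed nor needed, are in the scene too. What is shaped like the loaded_tote but yellow is not meant.

How it is judged:
By the outcome, as a careful person would: the job done as asked, in the order asked, and still so for the second after the job is handed in, with the robot touching nothing.
It also fails if it takes over 50 s, if anything falls off the work surface, if the arm or the gripper's body presses on something with over 40 N, if the wrist force passes 120 N, or if a joint passes its speed limit or range.

ROBOT

A 7-joint arm with a two-finger parallel gripper is mounted at the origin on a cart in front of the work surface, level with it; the furniture and walls round the work are solid. World frame = base frame: x ahead of the robot, y to its left, z up, the work surface at z = 0. Lengths are in m, angles in rad, forces in N, time in s.
With the tool pointing down it reaches from about 0.4 to 0.85 m from the base axis. Payload 10.4 kg.
Tool frame: the origin (TCP) lies between the finger pads, 19 mm behind the fingertips; this is the grasp point; z points along the fingers, y is the line along which they close (so a half turn about z gives the same grasp; the last joint's range is limited). The gripper opens to 87 mm and grips with 3 to 60 N. Pads are 19 mm wide; open, the fingers measure 117 mm over their backs; the gripper's body (75 mm by 190 mm) begins 51 mm behind the grasp point.
Start: joints at [-1.267, 0.332, -0.065, 1.46, 0.022, 1.35, -0.088], TCP at [0.201, 0.592, 0.241] pointing down, gripper open.
Joint ranges: [-2.6, 2.6], [-0.5, 2.12], [-1.47, 1.34], [0.16, 2.42], [-1.27, 4.41], [0.06, 2.06], [-2.6, 2.6]. Speed limits (rad/s): [2.22, 2.22, 2.79, 2.79, 3.14, 3.14, 3.14].

INTERFACE

Orientations are given as a unit quaternion [x, y, z, w].
In Python, from bench import r gives the robot as it stands.
- The arm moves only by the shell command python3 -m jog 'ROWS' [FORCE]. ROWS is a JSON list of rows, 1 to 12 of them, each of 5 numbers: dx, dy, dz in m, then a turn about the tool's z in rad, then the finger opening in m; each row is the pose to reach, as a shift and turn from the pose commanded when the command began, along the tool's axes at that moment; what a row does not reach only later rows make up. A row lasts 1/10 s, in which the tool goes at most 0.05 m and 0.15 rad, less where a joint would pass 70% of its speed; a pose out of reach is approached as far as the arm can. The fingers move at their own pace and stop on an object; FORCE is the grip in N (left out, the last holds). Time passes only in rows, so rows that do not move let the fingers close. It prints the time, the measured TCP pose, the force, the opening and the grip force at its end.
- r.read_state(): the state, without advancing time (a new reading comes with each control period).
- r.camera(name): name is "scene" or "top" or "wrist"; returns a dict with "img" (384x512x3 uint8, red, green, blue), "fx", "fy", "cx", "cy" (pixels), "pose" (4x4, takes a point from camera to world coordinates). Camera axes: x right, y down, z forward; pixel columns grow to the right and rows downward; lengths in m; the calibration is good to about 2 mm. A picture is of the moment at which its call begins. There is no depth.
- r.close_job(): hands the job in; it is judged then, once.
Trained networks look in the newest picture that a camera, given by its name, has taken for a name from the list of things; names that differ only in an ending like _2 or _b are one class to them, and where a whole thing is asked for, a point or a joint stands for the part that bears it (a point fixed in the world has none). Each returns a list of dicts, best first, with "p" (0 to 1); they miss things now and then, are a little off and sometimes report something else, mostly with a low value. They report only what shows in the picture. A call takes as long as a camera call. They do not tell look-alikes from the thing itself.
- r.recognise(camera, label): "position" ([column, row] as shares, 0 to 1, of the picture: columns of its width, rows of its height, amid what is visible of it).
- r.regions_of(camera, label): "pixels" (384x512 bool, what is visible of it) and "position" ([column, row] as shares, 0 to 1, of the picture: columns of its width, rows of its height, amid what is visible of it).
The state is a dict: "time": time; "joint_positions": joint angles; "joint_vel": joint speeds; "joint_torque": joint torques, N m; "ee_pos": TCP position; "eef_rot": TCP orientation; "ft_force": force on the tool from outside, world axes, zero at the start; "torque": the same for the moment, N m; "width": finger opening in m; "grip_force": force on a finger pad.
Only numpy, scipy, OpenCV 4.12 (cv2) and the standard library are available. Lean on these libraries where they do the work, as an engineer would, in place of code of your own. Each camera call takes 0.05 s, during which the arm holds its last target. There are 200 camera calls.

## Working session

There is one attempt and no reset: what is moved stays moved. The work goes in short steps, Python scripts to look and compute and a shell command to move; the robot and the scene stay as the last step left them, time stands still between calls to the robot, and variables do not carry over. Pictures are saved under pics/ and viewed, at most 10 in all, crops included, and the job is handed in when it is done.

```bash
ls; mkdir -p pics; python3 - <<'E'
from bench import r
import cv2,numpy as np
for c in ["scene","top"]:
    d=r.camera(c); cv2.imwrite(f"pics/{c}0.png",d["img"][:,:,::-1])
    print(c,d["fx"],d["cx"],d["cy"],np.round(d["pose"],3).tolist())
    for l in ["empty_tote","loaded_tote","nozzle_a","tub","spice_jar","cutter_ring_1","empty_tote_toes","empty_tote_feet","loaded_tote_hooks","loaded_tote_pockets"]:
        print(l,[(round(x["p"],2),[round(x["position"][0]*512),round(x["position"][1]*384)]) for x in r.recognise(c,l)][:4])
s=r.read_state();print(s["time"],s["ee_pos"],s["eef_rot"],s["width"])
a=cv2.imread("pics/scene0.png");b=cv2.imread("pics/top0.png")
E
```

```text
pics
scene 419.701458428126 262.8903673583112 190.11028222922468 [[0.819, -0.453, 0.353, 0.229], [-0.574, -0.633, 0.519, -0.247], [-0.011, -0.628, -0.778, 0.801], [0.0, 0.0, 0.0, 1.0]]
empty_tote [(0.72, [252, 201])]
loaded_tote [(0.62, [311, 284]), (0.6, [174, 167])]
nozzle_a [(0.6, [310, 295]), (0.57, [296, 274]), (0.52, [315, 314])]
tub [(0.69, [380, 224]), (0.57, [310, 289])]
spice_jar [(0.84, [239, 144])]
cutter_ring_1 [(0.96, [220, 126]), (0.57, [310, 288])]
empty_tote_toes [(0.95, [253, 197])]
empty_tote_feet [(0.57, [253, 199])]
loaded_tote_hooks [(0.73, [308, 290]), (0.62, [171, 166])]
loaded_tote_pockets [(0.79, [176, 167]), (0.77, [313, 289])]
top 368.15835193643153 251.0101868295693 193.4308543995612 [[-0.006, -0.979, 0.203, 0.387], [-1.0, 0.007, 0.004, 0.219], [-0.006, -0.202, -0.979, 1.013], [0.0, 0.0, 0.0, 1.0]]
empty_tote [(0.92, [241, 213])]
loaded_tote [(0.75, [165, 252]), (0.56, [338, 224])]
nozzle_a [(0.57, [330, 227]), (0.48, [343, 232])]
tub [(0.58, [318, 147])]
spice_jar [(0.72, [184, 187])]
cutter_ring_1 [(0.86, [137, 183])]
empty_tote_toes []
empty_tote_feet [(0.57, [240, 214])]
loaded_tote_hooks [(0.95, [164, 249]), (0.64, [335, 222])]
loaded_tote_pockets [(0.61, [339, 223]), (0.6, [163, 249])]
1.1 [0.20061854 0.59195165 0.2412703 ] [ 1.62675618e-01  9.86679604e-01  4.26273500e-05 -2.52682874e-05] 0.08711878058439403
```

```bash
python3 - <<'E'
import cv2
a=cv2.imread("pics/scene0.png")[90:360,120:430];cv2.imwrite("pics/s1.png",cv2.resize(a,None,fx=2.2,fy=2.2,interpolation=2)[:600,:800])
b=cv2.imread("pics/top0.png")[110:310,110:400];cv2.imwrite("pics/t1.png",cv2.resize(b,None,fx=2.75,fy=2.75,interpolation=2)[:600,:800])
E
```

```text
(no output)
```

View pics/s1.png

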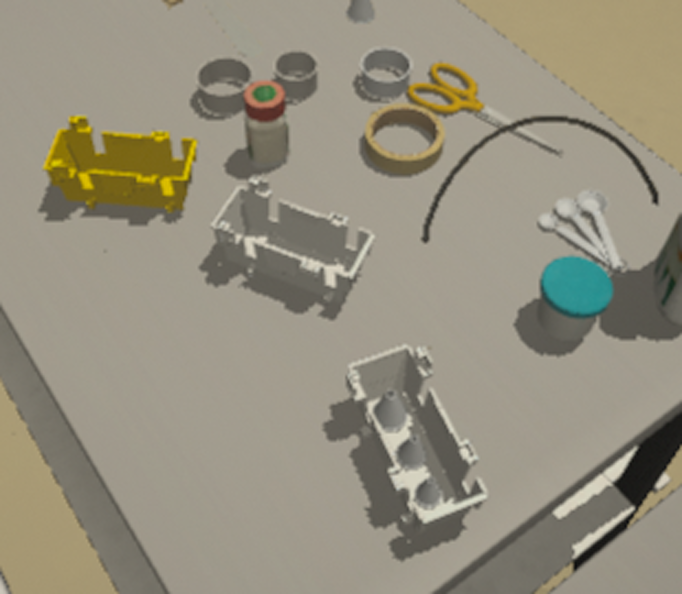

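View pics/t1.png

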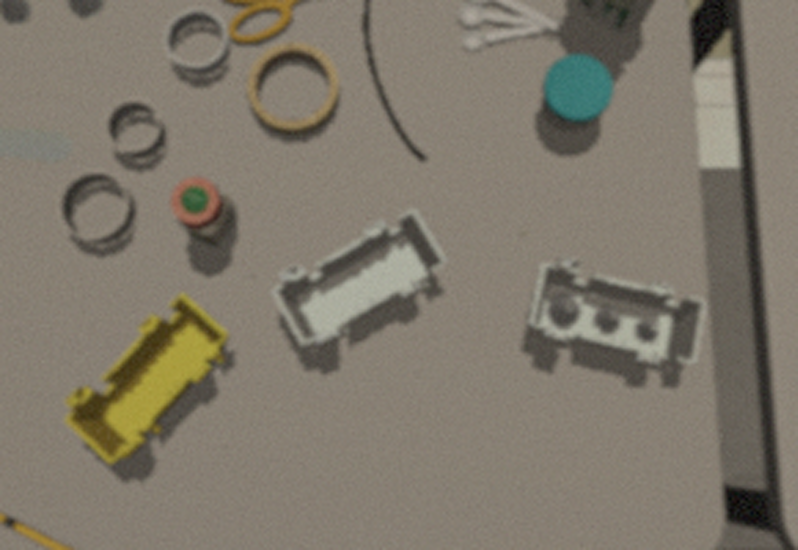

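```bash
cat > h.py <<'E'
from bench import r
import cv2,numpy as np
from scipy.spatial.transform import Rotation as R
def ray(d,uv,z):
    uv=np.atleast_2d(np.array(uv,float)); P=np.array(d["pose"])
    v=np.c_[(uv[:,0]-d["cx"])/d["fx"],(uv[:,1]-d["cy"])/d["fy"],np.ones(len(uv))]@P[:3,:3].T
    return P[:3,3]+v*((z-P[2,3])/v[:,2])[:,None]
def proj(d,X):
    P=np.array(d["pose"]); c=(np.atleast_2d(X)-P[:3,3])@P[:3,:3]
    return np.c_[c[:,0]/c[:,2]*d["fx"]+d["cx"],c[:,1]/c[:,2]*d["fy"]+d["cy"]]
def tote(p,X):  # p=x,y,yaw,(z)
    X=np.array(X,float)/1000; c,s=np.cos(p[2]),np.sin(p[2])
    return np.c_[p[0]+c*X[:,0]-s*X[:,1],p[1]+s*X[:,0]+c*X[:,1],X[:,2]+(p[3] if len(p)>3 else 0)]
def totool(dw,st=None):
    st=st or r.read_state(); return R.from_quat(st["eef_rot"]).inv().apply(dw)
E
python3 - <<'E'
from h import *
d=r.camera("top")
for l in ["empty_tote","loaded_tote"]:
    for m in r.regions_of("top",l)[:2]:
        ys,xs=np.nonzero(m["pixels"]); w=ray(d,np.c_[xs+.5,ys+.5],.06)[:,:2]
        c,(a,b),t=cv2.minAreaRect((w*1000).astype(np.float32)); print(l,round(m["p"],2),np.round(c),round(a),round(b),round(t,1),[round(float(v),2) for v in xs[[0]]])
        print(np.round(cv2.boxPoints((c,(a,b),t))))
for l in ["tub","spice_jar"]:
    print(l,[np.round(ray(d,np.array(q["position"])*[512,384],.06),3) for q in r.recognise("top",l)[:1]])
w=r.camera("wrist");print(np.round(w["pose"],3).tolist(),w["fx"],w["cx"],w["cy"])
s=r.read_state();print(s["time"],R.from_quat(s["eef_rot"]).as_matrix().round(3).tolist())
E
```

```text
empty_tote 0.82 [538. 250.] 80 162 29.7 [259.0]
[[463. 300.]
 [543. 160.]
 [613. 200.]
 [533. 340.]]
loaded_tote 0.9 [500.   5.] 159 81 75.2 [314.0]
[[440. -62.]
 [519. -82.]
 [559.  71.]
 [481.  92.]]
loaded_tote 0.74 [443. 446.] 83 163 46.1 [175.0]
[[355. 472.]
 [473. 360.]
 [530. 419.]
 [413. 532.]]
tub [array([[0.715, 0.045, 0.06 ]])]
spice_jar [array([[0.609, 0.39 , 0.06 ]])]
[[0.321, 0.917, 0.235, 0.137], [0.947, -0.311, -0.08, 0.613], [-0.0, 0.248, -0.969, 0.385], [0.0, 0.0, 0.0, 1.0]] 267.45832647106914 257.5641573486345 192.13233934442025
1.4 [[-0.947, 0.321, 0.0], [0.321, 0.947, 0.0], [0.0, 0.0, -1.0]]
```

```bash
python3 -m jog '[[-0.429,-0.216,0,0.72,0.087],[-0.429,-0.216,0,0.72,0.087],[-0.429,-0.216,0,0.72,0.087],[-0.429,-0.216,0,0.72,0.087],[-0.429,-0.216,0,0.72,0.087],[-0.429,-0.216,0,0.72,0.087],[-0.429,-0.216,0,0.72,0.087],[-0.429,-0.216,0,0.72,0.087],[-0.429,-0.216,0,0.72,0.087],[-0.429,-0.216,0,0.72,0.087],[-0.429,-0.216,0,0.72,0.087],[-0.429,-0.216,0,0.72,0.087]]'
python3 - <<'E'
from h import *
w=r.camera("wrist"); cv2.imwrite("pics/w0.png",cv2.resize(w["img"][:,:,::-1],None,fx=1.5,fy=1.5,interpolation=2))
np.save("w0.npy",w,allow_pickle=True)
print(r.read_state()["joint_positions"],r.read_state()["time"])
for l in ["empty_tote_toes","empty_tote_feet","loaded_tote_hooks","loaded_tote_pockets"]: print(l,[(round(q["p"],2),np.round(np.array(q["position"])*[512,384])) for q in r.recognise("wrist",l)])
E
```

```text
time: 2.6
ee_pos: [0.5377, 0.2494, 0.2411]
eef_rot: [0.5, 0.866, 0.0, -0.0]
ft_force: [-0.5, -0.2, 0.8]
width: 0.087
grip_force: 0.0
[-0.7663186   0.26107385  0.30593173  1.56765579 -0.08094439  1.32548758
  0.07443736] 2.65
empty_tote_toes [(0.6, array([259., 171.]))]
empty_tote_feet [(0.73, array([260., 172.]))]
loaded_tote_hooks [(0.91, array([189., 277.])), (0.79, array([288.,  29.]))]
loaded_tote_pockets [(0.89, array([286.,  24.])), (0.56, array([193., 283.]))]
```

View pics/w0.png

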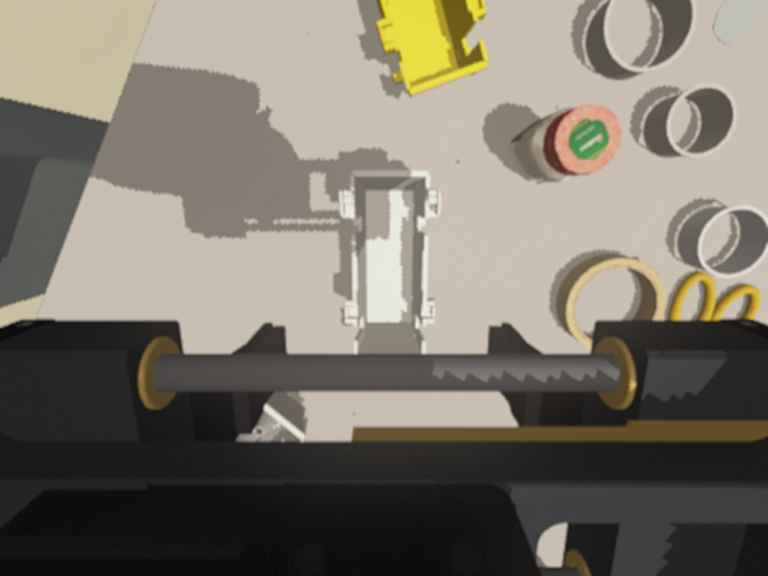

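```bash
python3 - <<'E'
from h import *
d=np.load("w0.npy",allow_pickle=True).item()
for n,uv,z in [("end",(391,172),.06),("endL",(352,173),.06),("endR",(429,172),.06),("hookL",(340,205),.072),("hookR",(441,205),.072),("pockL",(343,313),.06),("pockR",(437,312),.06)]:
    w=ray(d,np.array(uv)/1.5,z)[0]; v=w[:2]-[.538,.25]; c,s=np.cos(2*np.pi/3),np.sin(2*np.pi/3)
    print(n,w.round(4),"in tote guess frame",(np.array([c*v[0]+s*v[1],-s*v[0]+c*v[1]])*1000).round(1))
E
```

```text
end [0.5021 0.3184 0.06  ] in tote guess frame [77.2 -3.1]
endL [0.4761 0.3026 0.06  ] in tote guess frame [76.5 27.3]
endR [0.5278 0.3332 0.06  ] in tote guess frame [ 77.1 -32.7]
hookL [0.4805 0.2775 0.072 ] in tote guess frame [52.6 36. ]
hookR [0.5475 0.3161 0.072 ] in tote guess frame [ 52.5 -41.3]
pockL [0.5245 0.1983 0.06  ] in tote guess frame [-38.   37.5]
pockR [0.5933 0.239  0.06  ] in tote guess frame [-37.2 -42.4]
```

```bash
python3 -m jog '[[0.004,0.0033,0.05,0,0.087],[0.004,0.0033,0.1,0,0.087],[0.004,0.0033,0.15,0,0.087],[0.004,0.0033,0.18,0,0.087],[0.004,0.0033,0.195,0,0.087],[0.004,0.0033,0.195,0,0.087],[0.004,0.0033,0.195,0,0.05],[0.004,0.0033,0.195,0,0.05],[0.004,0.0033,0.195,0,0.05],[0.004,0.0033,0.195,0,0.05]]' 10
```

```text
time: 3.85
ee_pos: [0.5388, 0.255, 0.0473]
eef_rot: [0.5, 0.866, 0.001, 0.0]
ft_force: [-2.4, -1.6, 1.6]
width: 0.0626
grip_force: 1.0
```

```bash
python3 -m jog '[[0,0,0,0,0.05],[0,0,0,0,0.05],[0,0,0,0,0.05],[0,0,-0.01,0,0.05],[0,0,-0.03,0,0.05],[0,0,-0.06,0,0.05],[0,0,-0.1,0,0.05],[0,0,-0.1,0,0.05],[0,0,-0.1,0,0.05]]' 10
python3 - <<'E'
from h import *
d=r.camera("wrist"); a=d["img"][:,:,::-1][90:260,170:340]; 
s=r.camera("scene"); b=s["img"][:,:,::-1][90:260,150:320+30]
cv2.imwrite("pics/p1.png",np.hstack([cv2.resize(a,(400,400)),cv2.resize(b,(400,340)).copy() if 0 else cv2.resize(b,(400,400))]))
np.save("w1.npy",d,allow_pickle=True)
E
```

```text
time: 4.75
ee_pos: [0.5386, 0.2549, 0.147]
eef_rot: [0.5, 0.866, 0.001, 0.0]
ft_force: [-0.7, 0.1, -4.8]
width: 0.062
grip_force: 10.0
```

View pics/p1.png

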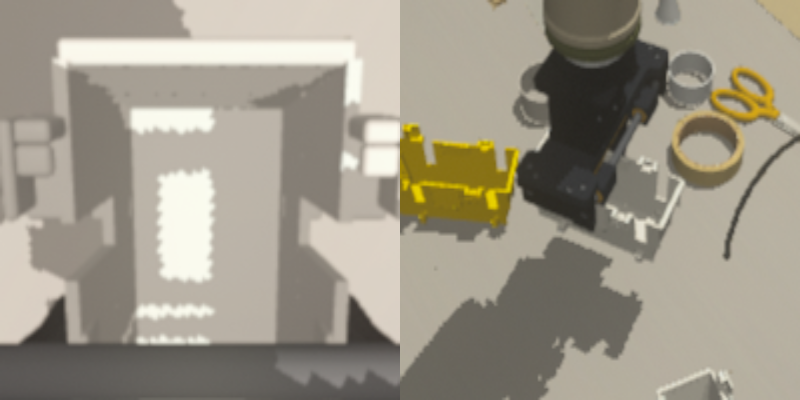

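```bash
cat >> h.py <<'E'
def held(X,tilt,gx,gz=.0465,st=None,sgn=1):
    """tote-frame mm points -> world; tote held, pivot at TCP; tilt rad>0 = hook(+x) end up; tote x = sgn*tool x"""
    st=st or r.read_state(); X=np.array(X,float)/1000-[gx,0,gz]
    Xr=R.from_euler('y',-tilt).apply(X)
    return np.array(st["ee_pos"])+R.from_quat(st["eef_rot"]).apply(Xr*[sgn,-sgn,-1])
E
python3 - <<'E'
from h import *
d=np.load("w1.npy",allow_pickle=True).item()
pts=[(80,32,60),(80,-32,60),(60.5,38.5,75),(60.5,-38.5,75)]
for t in [0,.03,.06,.09,.12]:
    uv=proj(d,held(pts,t,.006)); print(t,((uv-[170,90])*400/170).round(0).tolist())
E
```

```text
0 [[41.0, 44.0], [359.0, 44.0], [-7.0, 150.0], [407.0, 149.0]]
0.03 [[39.0, 46.0], [361.0, 46.0], [-9.0, 155.0], [409.0, 155.0]]
0.06 [[36.0, 48.0], [364.0, 48.0], [-12.0, 161.0], [411.0, 161.0]]
0.09 [[33.0, 51.0], [367.0, 50.0], [-14.0, 168.0], [414.0, 168.0]]
0.12 [[30.0, 54.0], [369.0, 53.0], [-17.0, 175.0], [416.0, 174.0]]
```

```bash
python3 -m jog '[[-0.031,-0.012,-0.05,0,0.05],[-0.062,-0.023,-0.06,-0.1,0.05],[-0.062,-0.023,-0.06,-0.25,0.05],[-0.062,-0.023,-0.06,-0.4,0.05],[-0.062,-0.023,-0.06,-0.55,0.05],[-0.062,-0.023,-0.06,-0.7,0.05],[-0.062,-0.023,-0.06,-0.85,0.05],[-0.062,-0.023,-0.06,-1.0,0.05],[-0.062,-0.023,-0.06,-1.15,0.05],[-0.062,-0.023,-0.06,-1.3,0.05],[-0.062,-0.023,-0.06,-1.45,0.05],[-0.062,-0.023,-0.06,-1.6,0.05]]'
python3 - <<'E'
from h import *
s=r.read_state();print(np.round(s["joint_positions"],2))
E
```

```text
time: 6.05
ee_pos: [0.5487, 0.1893, 0.2044]
eef_rot: [-0.276, 0.961, -0.0, -0.002]
ft_force: [0.5, 0.1, -3.3]
width: 0.0618
grip_force: 10.0
[-0.53  0.26  0.15  1.64 -0.04  1.25  1.75]
```

```bash
python3 -m jog '[[0,0,0,-0.15,0.05],[0,0,0,-0.3,0.05],[0,0,0,-0.45,0.05],[0,0,0,-0.6,0.05],[0,0,0,-0.76,0.05],[0,0,0,-0.76,0.05],[0,0,0,-0.76,0.05]]'
python3 - <<'E'
from h import *
s=r.read_state();print(np.round(s["joint_positions"],2))
d=r.camera("wrist");np.save("w2.npy",d,allow_pickle=True); cv2.imwrite("pics/w2.png",cv2.resize(d["img"][:,:,::-1][:256,80:432],None,fx=2.25,fy=2.25,interpolation=2))
E
```

```text
time: 6.75
ee_pos: [0.5491, 0.1893, 0.2051]
eef_rot: [-0.609, 0.793, 0.0, -0.001]
ft_force: [-0.1, -0.2, -3.7]
width: 0.0623
grip_force: 10.0
[-0.46  0.26  0.06  1.63 -0.02  1.25  2.48]
```

View pics/w2.png

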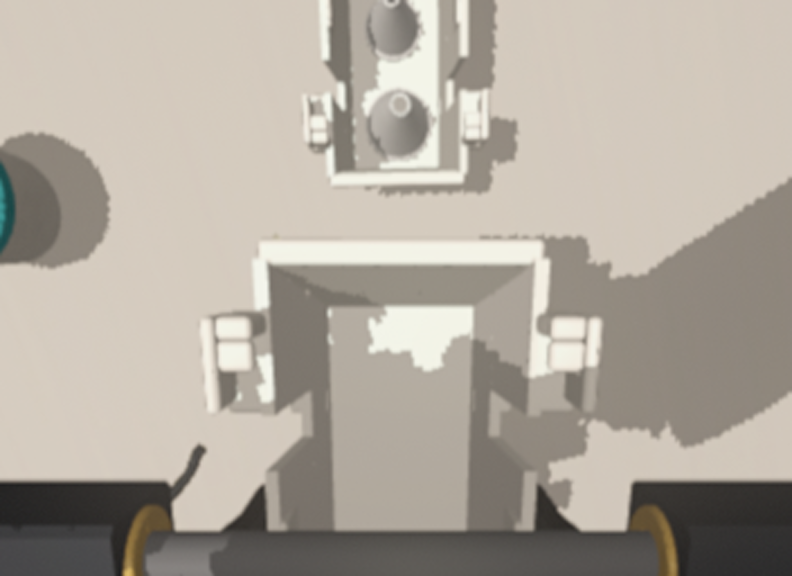

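```bash
python3 - <<'E'
from h import *
d=np.load("w2.npy",allow_pickle=True).item()
f=lambda u,z:ray(d,np.array(u)/2.25+[80,0],z)[0]
P={}
for n,uv,z in [("endL",(333,185),.06),("endR",(464,183),.06),("hookL",(305,97),.075),("hookR",(489,92),.075),("farL",(321,25),.06),("farR",(468,20),.06)]:
    P[n]=f(uv,z)
for a in ["end","hook","far"]:
    L,Rr=P[a+"L"],P[a+"R"]; print(a,"mid",((L+Rr)/2).round(4),"w",np.linalg.norm(L-Rr).round(4),"yaw",np.degrees(np.arctan2(*(Rr-L)[[1,0]])).round(2)-90-360*0)
m=(P["farL"]+P["farR"])/2; e=(P["endL"]+P["endR"])/2
v=e-m; print("axis yaw",np.degrees(np.arctan2(v[1],v[0])))
s=r.read_state(); M=R.from_quat(s["eef_rot"]).as_matrix(); print("tool x yaw",np.degrees(np.arctan2(M[1,0],M[0,0])))
yaw=np.radians(75.3);u=np.array([np.cos(yaw),np.sin(yaw)]);print("centre from end",e[:2]-.08*u)
# held tote check
for n,uv in [("rimL",(258,242)),("rimR",(545,242)),("hL",(203,345)),("hR",(600,345))]:
    z=s["ee_pos"][2]+(.0135 if n[0]=='r' else .027); w=f(uv,z)-s["ee_pos"]; print(n,(w@M*1000).round(1))
# top camera again, loaded tote
t=r.camera("top"); np.save("t2.npy",t,allow_pickle=True); sc=r.camera("scene"); np.save("s2.npy",sc,allow_pickle=True)
a=t["img"][:,:,::-1][190:270,280:380];b=sc["img"][:,:,::-1][100:330,200:360]
cv2.imwrite("pics/t2.png",np.hstack([cv2.resize(a,(480,384),interpolation=2),cv2.resize(b[:,:],(267,384),interpolation=2)]))
E
```

```text
end mid [0.5213 0.0842 0.06  ] w 0.0588 yaw 75.82
hook mid [0.5136 0.0529 0.075 ] w 0.0758 yaw 76.41999999999999
far mid [0.5064 0.0222 0.06  ] w 0.0622 yaw 76.74000000000001
axis yaw 76.49837427125922
tool x yaw -104.99398413429884
centre from end [0.50100999 0.00681917]
rimL [ 74.9 -29.4 -13.5]
rimR [ 74.9  30.  -13.4]
hL [ 55.2 -38.1 -27. ]
hR [ 55.1  38.7 -26.9]
```

View pics/t2.png

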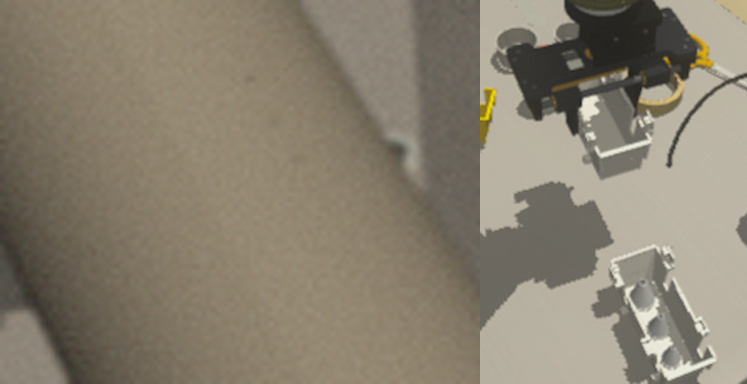

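```bash
python3 -m jog '[[0,0,0.05,-0.024,0.05],[0,0,0.1,-0.024,0.05],[0,0,0.13,-0.024,0.05],[0,0,0.149,-0.024,0.05],[0,0,0.149,-0.024,0.05],[0,0,0.149,-0.024,0.05],[0,0,0.149,-0.024,0.05]]' 10; python3 -m jog '[[0,0,0,0,0.05],[0,0,0,0,0.05],[0,0,0,0,0.05],[0,0,0,0,0.05],[0,0,0,0,0.05]]' 4
python3 - <<'E'
from h import *
d=r.camera("wrist");np.save("w3.npy",d,allow_pickle=True); a=cv2.imread("pics/w2.png")
b=cv2.resize(d["img"][:,:,::-1][:256,80:432],None,fx=2.25,fy=2.25,interpolation=2)
sc=r.camera("scene");np.save("s3.npy",sc,allow_pickle=True)
c=cv2.resize(sc["img"][:,:,::-1][110:260,200:350],(400,400),interpolation=2)
cv2.imwrite("pics/p3.png",np.hstack([cv2.resize(b[200:,180:620],(400,342)),c[:342]]))
E
```

```text
time: 7.6
ee_pos: [0.5506, 0.19, 0.059]
eef_rot: [-0.62, 0.785, -0.0, 0.001]
ft_force: [0.0, 0.0, -2.6]
width: 0.0618
grip_force: 10.0
time: 8.1
ee_pos: [0.5496, 0.1896, 0.0573]
eef_rot: [-0.62, 0.785, 0.0, 0.0]
ft_force: [-0.9, -0.2, -3.3]
width: 0.0615
grip_force: 4.0
```

View pics/p3.png

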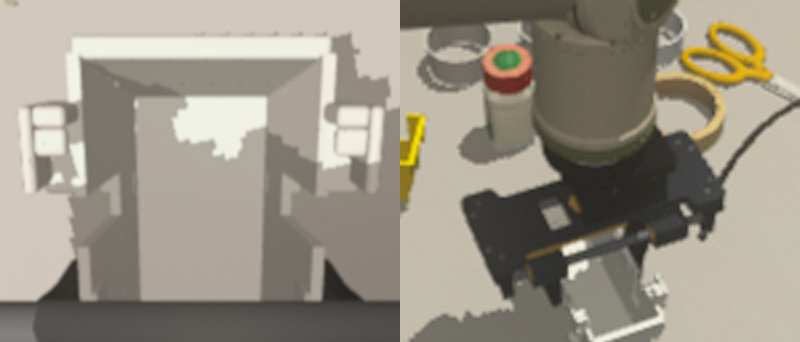

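```bash
python3 -m jog '[[0,0,0,0,0.05],[0,0,-0.05,0,0.05],[0,0,-0.1,0,0.05],[0.03,0,-0.11,0,0.05],[0.07,0.001,-0.113,0,0.05],[0.11,0.002,-0.113,0,0.05],[0.15,0.0024,-0.113,0,0.05],[0.18,0.0024,-0.113,0,0.05],[0.2024,0.0024,-0.113,0,0.05],[0.2024,0.0024,-0.113,0,0.05],[0.2024,0.0024,-0.113,0,0.05]]' 10
python3 - <<'E'
from h import *
s=r.read_state();print(np.round(s["joint_positions"],2)); M=R.from_quat(s["eef_rot"]).as_matrix(); print("tool x yaw",np.degrees(np.arctan2(M[1,0],M[0,0])),s["ee_pos"])
d=r.camera("wrist");np.save("w4.npy",d,allow_pickle=True)
sc=r.camera("scene");np.save("s4.npy",sc,allow_pickle=True)
b=cv2.resize(d["img"][:,:,::-1][60:230,170:340],(400,400),interpolation=2)
c=cv2.resize(sc["img"][:,:,::-1][230:350,250:370],(400,400),interpolation=2)
cv2.imwrite("pics/p4.png",np.hstack([b,c]))
E
```

```text
time: 9.3
ee_pos: [0.5075, 0.0303, 0.1595]
eef_rot: [-0.62, 0.784, 0.005, -0.009]
ft_force: [-0.9, 0.2, -3.9]
width: 0.0619
grip_force: 10.0
[ 0.62  0.26 -0.86  1.82  0.21  1.18  2.6 ]
tool x yaw -103.29233475674567 [0.50746675 0.03030618 0.15951208]
```

View pics/p4.png

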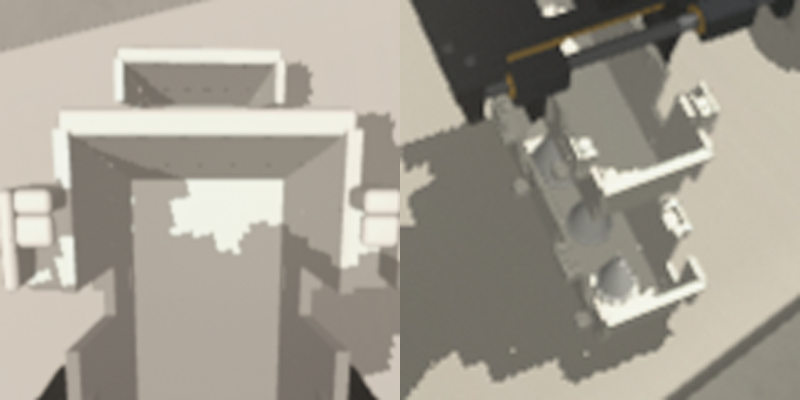

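```bash
python3 -m jog '[[0,0,0,0,0.05],[0,0,0,0,0.05],[0,0,0,0,0.05],[0,0,0,0,0.05],[0,0,0,0,0.05]]'
python3 - <<'E'
from h import *
s=r.read_state();print(np.round(s["joint_positions"],3));M=R.from_quat(s["eef_rot"]).as_matrix(); print(M.round(4).tolist(),s["ee_pos"])
E
```

```text
time: 9.9
ee_pos: [0.5078, 0.0319, 0.1595]
eef_rot: [-0.621, 0.784, 0.005, -0.009]
ft_force: [-0.3, 0.3, -3.0]
width: 0.0618
grip_force: 10.0
[ 0.61   0.26  -0.857  1.815  0.21   1.184  2.597]
[[-0.2281, -0.9734, -0.0217], [-0.9736, 0.2282, -0.0032], [0.0081, 0.0203, -0.9998]] [0.50777431 0.03191312 0.15951589]
```

```bash
python3 -m jog '[[-0.04,0,0,0,0.05],[-0.08,-0.002,0,0,0.05],[-0.12,-0.004,0,0,0.05],[-0.15,-0.005,0,0,0.05],[-0.163,-0.005,0,0,0.05],[-0.163,-0.005,0,0,0.05],[-0.163,-0.005,0,0,0.05],[-0.163,-0.005,0,0,0.05]]'
python3 - <<'E'
from h import *
s=r.read_state();print(np.round(s["joint_positions"],3));M=R.from_quat(s["eef_rot"]).as_matrix(); print(M.round(4).tolist(),s["ee_pos"])
E
```

```text
time: 10.7
ee_pos: [0.5503, 0.1867, 0.1579]
eef_rot: [-0.62, 0.785, 0.005, -0.01]
ft_force: [1.2, -0.4, -3.7]
width: 0.0619
grip_force: 10.0
[ 0.282  0.448 -0.867  1.631  0.347  1.25   2.253]
[[-0.2317, -0.9725, -0.0219], [-0.9727, 0.2319, -0.0041], [0.009, 0.0204, -0.9998]] [0.55027811 0.18667956 0.15793384]
```

```bash
python3 -m jog '[[0,0,0.05,0,0.05],[0,0,0.09,0,0.05],[0,0,0.11,0,0.05],[0,0,0.11,0,0.05],[0,0,0.11,0,0.05],[0,0,0.11,0,0.087],[0,0,0.11,0,0.087],[0,0,0.11,0,0.087],[0,0,0.06,0,0.087],[0,0,0.01,0,0.087],[0,0,-0.04,0,0.087],[0,0,-0.05,0,0.087]]'
python3 -m jog '[[0,0,0,0.15,0.087],[0,0,0,0.3,0.087],[0,0,0,0.45,0.087],[0,0,0,0.6,0.087],[0,0,0,0.75,0.087],[0,0,0,0.9,0.087],[0,0,0,1.05,0.087],[0,0,0,1.2,0.087],[0,0,0,1.35,0.087],[0,0,0,1.5,0.087],[0,0,0,1.65,0.087],[0,0,0,1.8,0.087]]'
python3 -m jog '[[0,0,0,0.15,0.087],[0,0,0,0.3,0.087],[0,0,0,0.45,0.087],[0,0,0,0.6,0.087],[0,0,0,0.75,0.087],[0,0,0,0.9,0.087],[0,0,0,1.05,0.087],[0,0,0,1.2,0.087],[0,0,0,1.34,0.087],[0,0,0,1.34,0.087]]'
python3 - <<'E'
from h import *
s=r.read_state();print(np.round(s["joint_positions"],3));M=R.from_quat(s["eef_rot"]).as_matrix(); print(M.round(4).tolist(),s["ee_pos"])
d=r.camera("wrist");np.save("w5.npy",d,allow_pickle=True)
t=r.camera("top");np.save("t5.npy",t,allow_pickle=True)
b=cv2.resize(d["img"][:,:,::-1][:256,80:432],(528,384),interpolation=2)
c=cv2.resize(t["img"][:,:,::-1][150:300,230:380],(272,384),interpolation=2)
cv2.imwrite("pics/p5.png",np.hstack([b,c]))
E
```

```text
time: 11.9
ee_pos: [0.5532, 0.1902, 0.2146]
eef_rot: [-0.621, 0.784, 0.004, -0.005]
ft_force: [0.4, 0.7, -0.1]
width: 0.0868
grip_force: 0.0
time: 13.1
ee_pos: [0.5511, 0.1886, 0.208]
eef_rot: [0.231, 0.973, -0.004, -0.01]
ft_force: [0.2, -0.2, -1.0]
width: 0.0871
grip_force: 0.0
time: 14.1
ee_pos: [0.5511, 0.1887, 0.208]
eef_rot: [0.784, 0.62, -0.009, -0.006]
ft_force: [-0.8, 0.2, 0.3]
width: 0.0872
grip_force: 0.0
[-0.067  0.304 -0.41   1.587  0.117  1.297 -0.727]
[[0.2303, 0.9729, -0.0217], [0.9731, -0.2304, -0.0031], [-0.008, -0.0204, -0.9998]] [0.55108015 0.1887109  0.20803252]
```

View pics/p5.png

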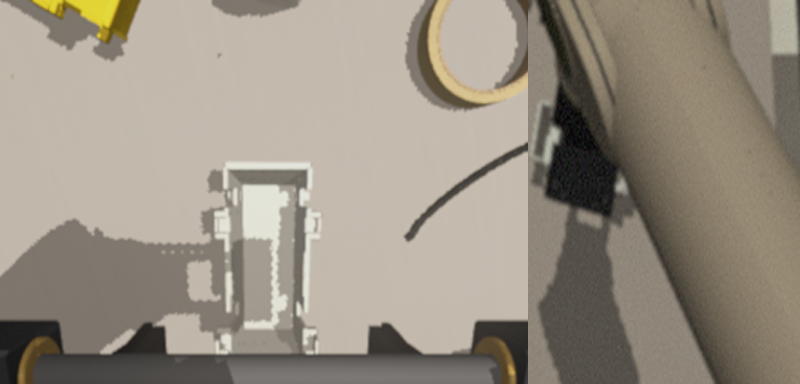

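```bash
python3 -m jog '[[0.002,0.05,-0.05,0,0.087],[0.004,0.1,-0.05,0,0.087],[0.005,0.15,-0.05,0,0.087],[0.007,0.2,-0.05,0,0.087],[0.009,0.25,-0.05,0,0.087],[0.01,0.28,-0.05,0,0.087],[0.01,0.3,-0.05,0,0.087],[0.01,0.3,-0.05,0,0.087]]'
cat > st.py <<'E'
from h import *
s=r.read_state();print(np.round(s["joint_positions"],3));M=R.from_quat(s["eef_rot"]).as_matrix(); print("toolz",M[:,2].round(4),"toolx yaw",np.degrees(np.arctan2(M[1,0],M[0,0])).round(2),s["ee_pos"].round(4))
E
python3 st.py; python3 -m jog '[[0,0.02,0,0,0.087],[0,0.03,0,0,0.087],[0,0.03,0,0,0.087]]'; python3 st.py
```

```text
time: 15.0
ee_pos: [0.8482, 0.1285, 0.2467]
eef_rot: [0.783, 0.622, -0.011, -0.007]
ft_force: [-0.0, -0.5, -0.9]
width: 0.0869
grip_force: 0.0
[-0.15   1.033 -0.273  0.35   0.236  1.796 -0.473]
toolz [-0.026  -0.0039 -0.9997] toolx yaw 76.93 [0.8482 0.1285 0.2467]
time: 15.3
ee_pos: [0.8662, 0.1215, 0.2424]
eef_rot: [0.783, 0.623, -0.008, -0.006]
ft_force: [0.0, -0.4, 0.9]
width: 0.0868
grip_force: 0.0
[-0.209  1.146  0.21   0.164 -0.201  1.856 -0.401]
toolz [-0.0207 -0.0012 -0.9998] toolx yaw 77.01 [0.8662 0.1215 0.2424]
```

```bash
python3 -m jog '[[0,0.02,0,0,0.087],[0,0.03,0,0,0.087],[0,0.03,0,0,0.087]]'; python3 st.py
```

```text
time: 15.6
ee_pos: [0.877, 0.1117, 0.2397]
eef_rot: [0.783, 0.622, 0.001, 0.0]
ft_force: [-0.4, -0.6, 0.4]
width: 0.087
grip_force: 0.0
[-0.234  1.186  0.798  0.162 -0.76   1.838 -0.342]
toolz [ 2.e-03  8.e-04 -1.e+00] toolx yaw 76.95 [0.877  0.1117 0.2397]
```

```bash
python3 - <<'E'
from h import *
d=np.load("w5.npy",allow_pickle=True).item()
f=lambda u,z:ray(d,np.array(u)/1.5+[80,0],z)[0]
end=(f((225,164),.06)+f((311,164),.06))/2; w=np.linalg.norm(f((225,164),.06)-f((311,164),.06))
pk=(f((215,222),.06)+f((320,222),.06))/2; hk=(f((215,342),.068)+f((319,342),.068))/2
print(end,w,pk,hk); v=pk-hk; print("yaw -x",np.degrees(np.arctan2(v[1],v[0])))
u=np.array([np.cos(np.radians(76.6)),np.sin(np.radians(76.6)),0]); print("origin",end-.08*u,pk-.036*u,)
s=r.read_state(); tgt=np.array([.549,.1914,.20]); print(totool(tgt-s["ee_pos"]))
E
```

```text
[0.56791074 0.26753812 0.06      ] 0.059783713313025406 [0.55834164 0.22874076 0.06      ] [0.53752111 0.14175839 0.068     ]
yaw -x 76.53867725170969
origin [0.54937091 0.18971605 0.06      ] [0.54999872 0.19372083 0.06      ]
[ 0.00355355 -0.33760518  0.0391081 ]
```

```bash
python3 -m jog '[[0.0005,-0.05,0,0.007,0.087],[0.0005,-0.1,0,0.007,0.087],[0.0005,-0.15,0,0.007,0.087],[0.0005,-0.2,0,0.007,0.087],[0.0005,-0.25,0,0.007,0.087],[0.0005,-0.3,0.02,0.007,0.087],[0.0005,-0.337,0.04,0.007,0.087],[0.0005,-0.337,0.06,0.007,0.087],[0.0005,-0.337,0.06,0.007,0.087],[0.0005,-0.337,0.06,0.007,0.087]]'; python3 st.py; python3 - <<'E'
from h import *
s=r.read_state();g=np.array([.5495,.1912,.046])-.003*np.array([.233,.972,0]); print(totool(g-s["ee_pos"]))
E
```

```text
time: 16.6
ee_pos: [0.5429, 0.1925, 0.1761]
eef_rot: [0.783, 0.622, -0.002, -0.002]
ft_force: [-0.7, 0.3, 0.5]
width: 0.0871
grip_force: 0.0
[-1.246  0.43   1.054  1.718 -0.397  1.233 -0.323]
toolz [-0.0057  0.0011 -1.    ] toolx yaw 76.86 [0.5429 0.1925 0.1761]
[-0.00270925  0.00747588  0.13006575]
```

```bash
python3 -m jog '[[0,0,0,0,0.087],[0,0,0,0,0.087]]'; python3 st.py; python3 - <<'E'
from h import *
s=r.read_state();g=np.array([.5495,.1912,.046])-.003*np.array([.233,.972,0]); print(totool(g-s["ee_pos"]))
E
```

```text
time: 16.8
ee_pos: [0.5503, 0.1899, 0.1807]
eef_rot: [0.786, 0.619, 0.002, 0.001]
ft_force: [1.2, 0.1, 0.5]
width: 0.0872
grip_force: 0.0
[-1.236  0.434  1.056  1.705 -0.398  1.234 -0.324]
toolz [ 4.4e-03  7.0e-04 -1.0e+00] toolx yaw 76.44 [0.5503 0.1899 0.1807]
[-0.0021733  -0.00164069  0.13466053]
```

```bash
python3 -m jog '[[-0.002,-0.0015,0.05,0,0.087],[-0.002,-0.0015,0.1,0,0.087],[-0.002,-0.0015,0.125,0,0.087],[-0.002,-0.0015,0.1345,0,0.087],[-0.002,-0.0015,0.1345,0,0.087],[-0.002,-0.0015,0.1345,0,0.05],[-0.002,-0.0015,0.1345,0,0.05],[-0.002,-0.0015,0.1345,0,0.05],[-0.002,-0.0015,0.1345,0,0.05],[-0.002,-0.0015,0.1345,0,0.05],[-0.002,-0.0015,0.1345,0,0.05]]' 8; python3 st.py
python3 -m jog '[[0,0,-0.02,0,0.05],[0,0,-0.06,0,0.05],[0,0,-0.11,0,0.05],[0,0,-0.114,0,0.05],[0,0,-0.114,0,0.05],[0,0,-0.114,0,0.05]]' 8; python3 st.py
python3 - <<'E'
from h import *
d=r.camera("wrist");np.save("w6.npy",d,allow_pickle=True)
t=r.camera("top");np.save("t6.npy",t,allow_pickle=True)
s=r.read_state(); print(s["grip_force"],s["width"])
b=cv2.resize(d["img"][:,:,::-1][60:230,170:340],(400,400),interpolation=2)
c=cv2.resize(t["img"][:,:,::-1][180:280,280:380],(400,400),interpolation=2)
cv2.imwrite("pics/p6.png",np.hstack([b,c]))
E
```

```text
time: 17.9
ee_pos: [0.5478, 0.189, 0.0459]
eef_rot: [0.786, 0.618, 0.002, 0.0]
ft_force: [-1.3, 0.5, 6.9]
width: 0.0622
grip_force: 8.0
[-1.128  0.59   0.919  1.824 -0.553  1.003 -0.219]
toolz [ 0.0033  0.0014 -1.    ] toolx yaw 76.38 [0.5478 0.189  0.0459]
time: 18.5
ee_pos: [0.5461, 0.1886, 0.1578]
eef_rot: [0.786, 0.618, 0.0, 0.0]
ft_force: [0.5, 0.7, -3.5]
width: 0.0618
grip_force: 8.0
[-1.229  0.452  1.042  1.738 -0.417  1.195 -0.31 ]
toolz [ 4.e-04 -1.e-04 -1.e+00] toolx yaw 76.39 [0.5461 0.1886 0.1578]
7.999626097589498 0.06200146872739395
```

View pics/p6.png

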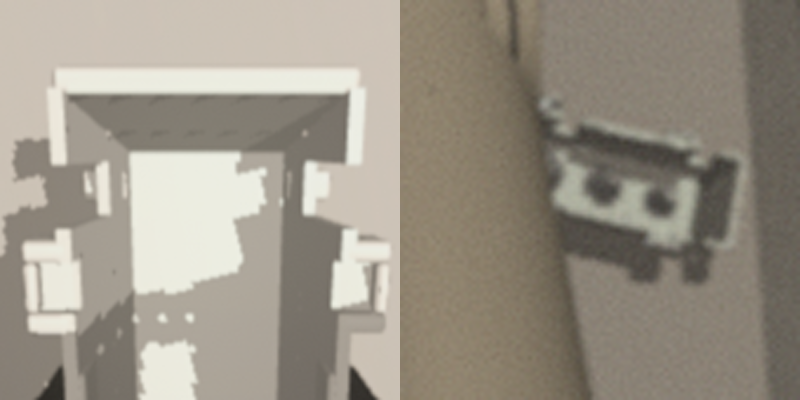

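```bash
python3 - <<'E'
from h import *
d=np.load("w6.npy",allow_pickle=True).item(); s=r.read_state(); M=R.from_quat(s["eef_rot"]).as_matrix()
f=lambda u,z:ray(d,np.array(u)*170/400+[170,60],z)[0]
for n,uv,h in [("rimL",(54,69),60),("rimR",(359,69),60),("pkL",(24,284),60),("pkR",(389,284),60)]:
    w=f(uv,s["ee_pos"][2]+(h-46)/1000)-s["ee_pos"]; print(n,(w@M*1000).round(1))
t=np.load("t6.npy",allow_pickle=True).item()
p=(.5025,.0064,np.radians(76.4)); P=[(-80,30,60),(-80,-30,60),(-36,38,60),(-36,-38,60),(80,30,60),(60.5,-38.5,75),(60.5,38.5,75)]
print("pred top crop",((proj(t,tote(p,P))-[280,180])*4).round(0).tolist())
g=np.array([.5025,.0064,.160])+np.array([.2351,.972,0])*(-.0075-.003); print("to",g,totool(g-s["ee_pos"]),s["ee_pos"])
E
```

```text
rimL [ 82.8 -29.5 -14.1]
rimR [ 82.8  29.9 -14.1]
pkL [ 40.1 -38.4 -14. ]
pkR [ 40.1  38.8 -14. ]
pred top crop [[332.0, 248.0], [348.0, 158.0], [262.0, 244.0], [283.0, 130.0], [88.0, 191.0], [142.0, 92.0], [118.0, 208.0]]
to [ 0.50003145 -0.003806    0.16      ] [-0.19765317  0.00052163 -0.00228416] [0.54608219 0.18840644 0.15755618]
```

```bash
python3 -m jog '[[-0.03,0,-0.002,0,0.05],[-0.07,0,-0.002,0,0.05],[-0.11,0,-0.002,0,0.05],[-0.15,0,-0.002,0,0.05],[-0.18,0,-0.002,0,0.05],[-0.1977,0.0005,-0.002,0,0.05],[-0.1977,0.0005,-0.002,0,0.05],[-0.1977,0.0005,-0.002,0,0.05],[-0.1977,0.0005,-0.002,0,0.05],[-0.1977,0.0005,-0.002,0,0.05]]' 8; python3 st.py
python3 - <<'E'
from h import *
s=r.read_state(); g=np.array([.5025,.0064,.1])+np.array([.2351,.972,0])*(-.0075-.003); print(totool(g-s["ee_pos"]))
d=r.camera("wrist");np.save("w7.npy",d,allow_pickle=True);s=r.camera("scene");np.save("s7.npy",s,allow_pickle=True)
b=cv2.resize(d["img"][:,:,::-1][60:230,170:340],(400,400),interpolation=2)
c=cv2.resize(s["img"][:,:,::-1][220:350,250:380],(400,400),interpolation=2)
cv2.imwrite("pics/p7.png",np.hstack([b,c]))
E
```

```text
time: 19.6
ee_pos: [0.5012, -0.0025, 0.1609]
eef_rot: [0.785, 0.619, 0.001, 0.001]
ft_force: [0.2, -0.5, -3.5]
width: 0.0617
grip_force: 8.0
[-1.152  0.229  1.203  1.932 -0.236  1.135 -0.093]
toolz [ 2.4e-03 -1.0e-04 -1.0e+00] toolx yaw 76.48 [ 0.5012 -0.0025  0.1609]
[-0.00153703 -0.00102274  0.0608939 ]
```

View pics/p7.png

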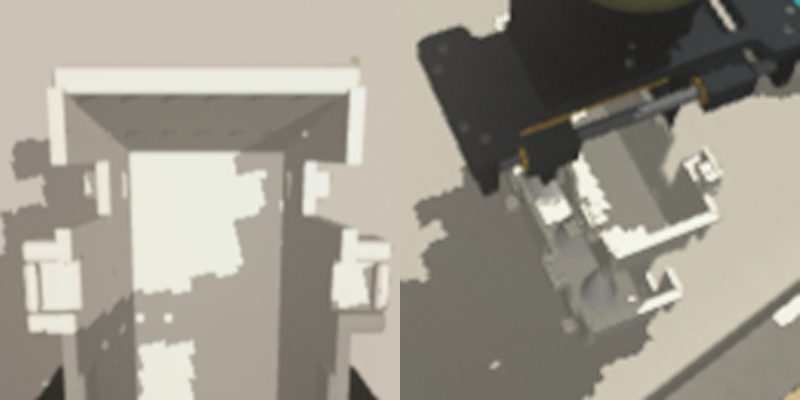

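```bash
python3 -m jog '[[-0.001,-0.0007,0.02,0,0.05],[-0.001,-0.0007,0.04,0,0.05],[-0.001,-0.0007,0.05,0,0.05],[-0.001,-0.0007,0.05,0,0.05],[-0.001,-0.0007,0.05,0,0.05],[-0.001,-0.0007,0.05,0,0.05]]' 6; cat > tg.py <<'E'
from h import *
import sys
P=[];F=[]
for i in range(4):
    r.camera("wrist"); s=r.read_state(); P.append(s["ee_pos"]);F.append(s["ft_force"])
p=np.mean(P,0); u=np.array([.2351,.972,0]); n=np.array([-.972,.2351,0]); c=np.array([.5025,.0064,0])
print("std mm",(np.std(P,0)*1000).round(2),"tote origin in loaded: x",round(1000*((p-c)@u+.003),2),"y",round(1000*(p-c)@n,2),"tcp z",p[2].round(4),"F",np.mean(F,0).round(1),s["eef_rot"].round(4))
print("force along u",round(np.mean(F,0)@u,2),"time",s["time"])
E
python3 tg.py
```

```text
time: 20.3
ee_pos: [0.5008, -0.0045, 0.1119]
eef_rot: [0.786, 0.618, 0.002, 0.001]
ft_force: [0.1, 0.1, -4.2]
width: 0.0624
grip_force: 6.0
std mm [0.1  0.03 0.13] tote origin in loaded: x -7.88 y -0.72 tcp z 0.1117 F [ 0.2 -0.3 -2.6] [7.860e-01 6.182e-01 1.600e-03 6.000e-04]
force along u -0.23 time 20.5
```

```bash
python3 -m jog '[[0,-0.0007,0.002,0,0.05],[0,-0.0007,0.004,0,0.05],[0,-0.0007,0.0045,0,0.05],[0,-0.0007,0.0045,0,0.05]]' 6; python3 tg.py; python3 -m jog '[[0,0,0.001,0,0.05],[0,0,0.001,0,0.05],[0,0,0.001,0,0.05]]' 6; python3 tg.py
```

```text
time: 20.9
ee_pos: [0.4994, -0.0044, 0.1064]
eef_rot: [0.786, 0.618, 0.001, 0.001]
ft_force: [-0.1, -0.5, -2.7]
width: 0.0618
grip_force: 6.0
std mm [0.03 0.02 0.04] tote origin in loaded: x -8.18 y 0.33 tcp z 0.1065 F [ 0.   0.4 -2.6] [7.861e-01 6.181e-01 1.200e-03 6.000e-04]
force along u 0.37 time 21.1
time: 21.4
ee_pos: [0.4997, -0.0042, 0.1056]
eef_rot: [0.786, 0.618, 0.001, 0.001]
ft_force: [0.6, 1.2, -0.6]
width: 0.0618
grip_force: 6.0
std mm [0.02 0.01 0.01] tote origin in loaded: x -8.02 y 0.24 tcp z 0.1056 F [ 0.4  1.3 -2. ] [7.860e-01 6.182e-01 1.300e-03 6.000e-04]
force along u 1.34 time 21.6
```

```bash
python3 -m jog '[[0,0,0.001,0,0.05],[0,0,0.001,0,0.05],[0,0,0.001,0,0.05]]' 6; python3 tg.py
```

```text
time: 21.9
ee_pos: [0.4997, -0.0042, 0.1046]
eef_rot: [0.786, 0.618, 0.001, 0.001]
ft_force: [0.6, 1.1, 0.4]
width: 0.0618
grip_force: 6.0
std mm [0.02 0.02 0.01] tote origin in loaded: x -8.07 y 0.23 tcp z 0.1046 F [1.1 1.9 0.3] [7.860e-01 6.182e-01 1.300e-03 7.000e-04]
force along u 2.07 time 22.1
```

```bash
python3 -m jog '[[0,0,0.0006,0,0.05],[0,0,0.0006,0,0.05],[0,0,0.0006,0,0.05]]' 6; python3 tg.py; python3 - <<'E'
from h import *
# tilt estimate: track pocket-end rim rows in wrist image vs w6
a=np.load("w7.npy",allow_pickle=True).item()["img"];d=r.camera("wrist");np.save("w8.npy",d,allow_pickle=True)
g=lambda i:cv2.cvtColor(i,cv2.COLOR_RGB2GRAY).astype(np.float32)
for n,(y0,y1,x0,x1) in {"rim":(84,104,200,315),"pkL":(155,205,177,206),"pkR":(155,205,308,338)}.items():
    T=g(a)[y0:y1,x0:x1]; S=g(d["img"])[y0-15:y1+15,x0-15:x1+15]
    m=cv2.matchTemplate(S,T,cv2.TM_CCOEFF_NORMED); _,v,_,l=cv2.minMaxLoc(m); print(n,round(v,3),"du,dv",l[0]-15,l[1]-15)
s=r.read_state()
for t in [0,.03,.06,.09]:
    print(t,proj(d,held([(-80,0,60),(-36,38,60)],t,.003,.046,sgn=-1)).round(1).tolist())
E
```

```text
time: 22.4
ee_pos: [0.4997, -0.0042, 0.1041]
eef_rot: [0.786, 0.618, 0.001, 0.001]
ft_force: [0.7, 2.1, 2.7]
width: 0.0616
grip_force: 6.0
std mm [0.02 0.01 0.01] tote origin in loaded: x -7.95 y 0.21 tcp z 0.1041 F [0.6 2.5 3.1] [7.860e-01 6.182e-01 1.300e-03 6.000e-04]
force along u 2.56 time 22.6
rim 0.993 du,dv 1 -2
pkL 0.978 du,dv 1 -3
pkR 0.939 du,dv -1 -3
0 [[257.1, 88.3], [333.5, 182.4]]
0.03 [[257.1, 88.1], [332.9, 181.1]]
0.06 [[257.1, 88.1], [332.3, 179.9]]
0.09 [[257.1, 88.2], [331.7, 178.8]]
```

```bash
python3 -m jog '[[0.001,0,0,0,0.05],[0.002,0,0,0,0.05],[0.003,0,0,0,0.05],[0.004,0,0,0,0.05],[0.005,0,0,0,0.05],[0.005,0,0,0,0.05],[0.005,0,0,0,0.05]]' 8; python3 tg.py
```

```text
time: 23.35
ee_pos: [0.5007, 0.0002, 0.1039]
eef_rot: [0.786, 0.618, 0.001, 0.001]
ft_force: [-1.0, -3.6, 3.3]
width: 0.0615
grip_force: 8.0
std mm [0.01 0.06 0.01] tote origin in loaded: x -3.22 y 0.34 tcp z 0.1039 F [-0.5 -3.   3.2] [7.860e-01 6.182e-01 1.100e-03 6.000e-04]
force along u -3.06 time 23.55
```

```bash
python3 -m jog '[[0.001,0,0,0,0.05],[0.002,0,0,0,0.05],[0.002,0,0,0,0.05],[0.002,0,0,0,0.05]]' 8; python3 tg.py;  python3 -m jog '[[0.0005,0,0,0,0.05],[0.001,0,0,0,0.05],[0.001,0,0,0,0.05]]' 8; python3 tg.py
```

```text
time: 23.95
ee_pos: [0.5011, 0.0029, 0.1038]
eef_rot: [0.786, 0.618, 0.001, 0.0]
ft_force: [-0.0, -1.4, 1.0]
width: 0.0621
grip_force: 8.0
std mm [0.01 0.01 0.01] tote origin in loaded: x -0.78 y 0.48 tcp z 0.1039 F [-0.1 -0.5  1.1] [7.859e-01 6.183e-01 1.200e-03 4.000e-04]
force along u -0.49 time 24.15
time: 24.45
ee_pos: [0.5013, 0.0036, 0.1038]
eef_rot: [0.786, 0.618, 0.001, 0.001]
ft_force: [0.2, -1.5, -1.2]
width: 0.062
grip_force: 8.0
std mm [0.02 0.01 0.01] tote origin in loaded: x -0.03 y 0.48 tcp z 0.1038 F [-0.  -0.5 -0.8] [7.860e-01 6.182e-01 1.100e-03 5.000e-04]
force along u -0.49 time 24.65
```

```bash
python3 -m jog '[[0.0005,0,0,0,0.05],[0.001,0,0,0,0.05],[0.001,0,0,0,0.05]]' 8; python3 tg.py;  python3 -m jog '[[0,0,0.001,0,0.05],[0,0,0.002,0,0.05],[0,0,0.002,0,0.05],[0,0,0.002,0,0.05]]' 8; python3 tg.py
```

```text
time: 24.95
ee_pos: [0.5016, 0.0046, 0.1039]
eef_rot: [0.786, 0.618, 0.001, 0.001]
ft_force: [0.1, -0.7, -2.4]
width: 0.0619
grip_force: 8.0
std mm [0.01 0.01 0.01] tote origin in loaded: x 1.03 y 0.42 tcp z 0.1039 F [-0.5 -0.1 -2.1] [7.860e-01 6.182e-01 1.200e-03 5.000e-04]
force along u -0.18 time 25.15
time: 25.55
ee_pos: [0.5017, 0.0044, 0.1019]
eef_rot: [0.786, 0.618, 0.001, 0.001]
ft_force: [0.8, -1.2, -1.7]
width: 0.0623
grip_force: 8.0
std mm [0.02 0.03 0.01] tote origin in loaded: x 0.93 y 0.36 tcp z 0.1019 F [ 0.  -0.1 -1.9] [7.860e-01 6.182e-01 1.100e-03 6.000e-04]
force along u -0.04 time 25.75
```

```bash
python3 -m jog '[[0.0005,0,0,0,0.05],[0.001,0,0,0,0.05],[0.001,0,0,0,0.05]]' 8; python3 tg.py;  python3 -m jog '[[0.0005,0,0,0,0.05],[0.001,0,0,0,0.05],[0.001,0,0,0,0.05]]' 8; python3 tg.py
```

```text
time: 26.05
ee_pos: [0.5018, 0.0051, 0.1019]
eef_rot: [0.786, 0.618, 0.001, 0.001]
ft_force: [-1.4, -1.6, -1.0]
width: 0.062
grip_force: 8.0
std mm [0.02 0.02 0.01] tote origin in loaded: x 1.61 y 0.38 tcp z 0.1019 F [-1.3 -2.2 -1.7] [7.861e-01 6.181e-01 1.000e-03 6.000e-04]
force along u -2.47 time 26.25
time: 26.55
ee_pos: [0.5021, 0.0061, 0.102]
eef_rot: [0.786, 0.618, 0.001, 0.001]
ft_force: [-1.3, -3.8, -1.2]
width: 0.0617
grip_force: 8.0
std mm [0.01 0.05 0.01] tote origin in loaded: x 2.73 y 0.31 tcp z 0.1019 F [-1.6 -3.7 -1.7] [7.860e-01 6.182e-01 1.100e-03 6.000e-04]
force along u -3.99 time 26.75
```

```bash
python3 -m jog '[[-0.0008,0,0,0,0.05],[-0.0008,0,0.001,0,0.05],[-0.0008,0,0.002,0,0.05],[-0.0008,0,0.002,0,0.05]]' 6; python3 tg.py;  python3 -m jog '[[0,0,0.001,0,0.05],[0,0,0.001,0,0.05],[0,0,0.001,0,0.05]]' 6; python3 tg.py
```

```text
time: 27.15
ee_pos: [0.5023, 0.0059, 0.1003]
eef_rot: [0.786, 0.618, 0.002, 0.001]
ft_force: [-2.6, -1.5, 3.5]
width: 0.062
grip_force: 6.0
std mm [0.02 0.01 0.01] tote origin in loaded: x 2.48 y 0.02 tcp z 0.1003 F [-2.  -1.4  5.7] [7.859e-01 6.183e-01 1.500e-03 6.000e-04]
force along u -1.84 time 27.35
time: 27.65
ee_pos: [0.5024, 0.0061, 0.0993]
eef_rot: [0.786, 0.618, 0.002, 0.001]
ft_force: [-2.2, -0.2, 5.8]
width: 0.0618
grip_force: 6.0
std mm [0.01 0.01 0.  ] tote origin in loaded: x 2.65 y 0.01 tcp z 0.0993 F [-2.1 -0.6  5.8] [7.859e-01 6.184e-01 1.700e-03 5.000e-04]
force along u -1.12 time 27.85
```

```bash
cat > mt.py <<'E'
from h import *
a=np.load("w7.npy",allow_pickle=True).item();d=r.camera("wrist");s=r.read_state()
g=lambda i:cv2.cvtColor(i,cv2.COLOR_RGB2GRAY).astype(np.float32)
def sub(T,S):
    T=cv2.resize(T,None,fx=4,fy=4,interpolation=2);S=cv2.resize(S,None,fx=4,fy=4,interpolation=2)
    m=cv2.matchTemplate(S,T,cv2.TM_CCOEFF_NORMED); _,v,_,l=cv2.minMaxLoc(m); return round(v,3),l[0]/4-15,l[1]/4-15
for n,(y0,y1,x0,x1) in {"rim":(84,104,200,315),"pkL":(155,205,177,206),"pkR":(155,205,308,338)}.items():
    print(n,sub(g(a["img"])[y0:y1,x0:x1],g(d["img"])[y0-15:y1+15,x0-15:x1+15]))
X=[(-80,0,60),(-36,38,60),(-36,-38,60)]
st7=dict(s); P=lambda t,gz,gx=.003:proj(d,held(X,t,gx,gz,sgn=-1))
b=P(0,.046)
for t in (0,.02,.04):
  for gz in (.046,.0445,.043): print("tilt",t,"gz",gz,(P(t,gz)-b).round(1).tolist())
print("gx+1",(P(0,.046,.004)-b).round(1).tolist())
E
python3 mt.py
```

```text
rim (0.996, -1.0, 0.5)
pkL (0.983, -0.75, 1.0)
pkR (0.961, 0.75, 1.0)
tilt 0 gz 0.046 [[0.0, 0.0], [0.0, 0.0], [0.0, 0.0]]
tilt 0 gz 0.0445 [[-0.0, -0.4], [0.8, 0.7], [-0.8, 0.7]]
tilt 0 gz 0.043 [[-0.0, -0.9], [1.7, 1.3], [-1.7, 1.3]]
tilt 0.02 gz 0.046 [[0.0, -0.1], [-0.4, -0.9], [0.4, -0.9]]
tilt 0.02 gz 0.0445 [[0.0, -0.6], [0.4, -0.3], [-0.4, -0.3]]
tilt 0.02 gz 0.043 [[-0.0, -1.1], [1.3, 0.3], [-1.3, 0.3]]
tilt 0.04 gz 0.046 [[0.0, -0.2], [-0.8, -1.7], [0.8, -1.7]]
tilt 0.04 gz 0.0445 [[0.0, -0.8], [0.0, -1.2], [-0.0, -1.2]]
tilt 0.04 gz 0.043 [[0.0, -1.3], [0.9, -0.7], [-0.9, -0.7]]
gx+1 [[-0.0, -2.3], [0.1, -2.0], [-0.1, -2.0]]
```

```bash
python3 -m jog '[[0,0,0,0,0.07],[0,0,0,0,0.087],[0,0,0,0,0.087],[0,0,0,0,0.087],[0,0,0,0,0.087]]'; python3 mt.py | head -3; python3 -m jog '[[0,0,-0.02,0,0.087],[0,0,-0.06,0,0.087],[0,0,-0.1,0,0.087],[0,0,-0.12,0,0.087],[0,0,-0.12,0,0.087],[0,0,-0.12,0,0.087],[0,0,-0.12,0,0.087]]'
python3 - <<'E'
from h import *
d=r.camera("wrist");np.save("w9.npy",d,allow_pickle=True);s=r.camera("scene");np.save("s9.npy",s,allow_pickle=True)
cv2.imwrite("pics/w9.png",d["img"][:,:,::-1]); cv2.imwrite("pics/s9.png",s["img"][:,:,::-1])
for cam in ("wrist","scene"):
  for l in ("empty_tote","loaded_tote","nozzle_a"): print(cam,l,[(round(q["p"],2),(np.array(q["position"])*[512,384]).round(0).tolist()) for q in r.recognise(cam,l)])
st=r.read_state();print(st["time"],st["ee_pos"])
# level check: rim ends in wrist view by template-edge rows
X=[(-80,0,60),(-36,38,60),(-36,-38,60),(-80,30,60),(-80,-30,60)]
o=(.5025+.0024*.235,.0064+.0024*.972,np.radians(256.4),.055); print("pred wrist",proj(d,tote(o,X)).round(1).tolist())
g=cv2.cvtColor(d["img"],cv2.COLOR_RGB2GRAY).astype(float)
c=int(proj(d,tote(o,X))[0,0]); col=g[60:170,c-6:c+6].mean(1); print("rows",[(60+i,int(v)) for i,v in enumerate(col)][::2])
E
```

```text
time: 28.4
ee_pos: [0.502, 0.0057, 0.0989]
eef_rot: [0.786, 0.618, 0.001, 0.001]
ft_force: [-0.6, -0.5, 0.6]
width: 0.086
grip_force: 0.0
rim (0.997, -1.75, -0.75)
pkL (0.98, -0.75, 0.75)
pkR (0.951, 1.0, 0.5)
time: 29.15
ee_pos: [0.501, 0.0056, 0.2179]
eef_rot: [0.786, 0.618, 0.0, 0.0]
ft_force: [-0.2, 0.6, -0.0]
width: 0.0871
grip_force: 0.0
wrist empty_tote [(0.92, [260.0, 174.0])]
wrist loaded_tote [(0.86, [291.0, 135.0])]
wrist nozzle_a []
scene empty_tote [(0.74, [313.0, 280.0]), (0.18, [304.0, 314.0])]
scene loaded_tote [(0.97, [307.0, 312.0]), (0.55, [174.0, 167.0])]
scene nozzle_a []
29.55 [0.50158779 0.00541758 0.21877921]
pred wrist [[258.6, 104.8], [299.8, 154.9], [217.3, 154.9], [292.7, 104.7], [224.5, 104.8]]
rows [(60, 190), (62, 190), (64, 190), (66, 190), (68, 191), (70, 190), (72, 190), (74, 191), (76, 191), (78, 191), (80, 191), (82, 191), (84, 191), (86, 190), (88, 190), (90, 191), (92, 190), (94, 190), (96, 191), (98, 190), (100, 191), (102, 190), (104, 187), (106, 224), (108, 230), (110, 210), (112, 122), (114, 120), (116, 120), (118, 118), (120, 120), (122, 126), (124, 207), (126, 231), (128, 230), (130, 230), (132, 230), (134, 230), (136, 230), (138, 230), (140, 230), (142, 230), (144, 230), (146, 230), (148, 230), (150, 230), (152, 230), (154, 229), (156, 230), (158, 230), (160, 230), (162, 222), (164, 171), (166, 162), (168, 162)]
```

```bash
python3 -m jog '[[0,-0.03,-0.05,0,0.087],[0.04,-0.05,-0.1,0,0.087],[0.08,-0.05,-0.14,0,0.087],[0.12,-0.05,-0.15,0,0.087],[0.16,-0.05,-0.15,0,0.087],[0.2,-0.05,-0.15,0,0.087],[0.22,-0.05,-0.15,0,0.087],[0.22,-0.05,-0.15,0,0.087]]'
python3 - <<'E'
from h import *
from scipy.optimize import minimize
s=r.camera("scene");np.save("s10.npy",s,allow_pickle=True);t=r.camera("top");np.save("t10.npy",t,allow_pickle=True)
print(r.read_state()["time"])
# edge-distance fit of rim-end outlines of the empty tote (+ lower tote end) per camera
def lines(p,tilt,pts):
    X=np.array(pts,float)-[0,0,30]; X=R.from_euler('y',-tilt).apply(X)+[0,0,30]; return tote(p,X)
E_=np.linspace(-30,30,25)
ends={"hook":[(80,y,60) for y in E_],"toe":[(-80,y,60) for y in E_]}
o=(.5025+.0024*.235,.0064+.0024*.972,np.radians(256.4),.055); lo=(.5025+.001*.235,.0064+.001*.972,np.radians(76.4))
for nm,d in (("scene",s),("top",t)):
    g=cv2.GaussianBlur(cv2.cvtColor(d["img"],cv2.COLOR_RGB2GRAY),(0,0),.8).astype(np.float32)
    for e,P in ends.items():
      for who,pose in (("upper",o),("lower",lo)):
        base=proj(d,tote(pose,P)); sg=1 if P[0][0]>0 else -1
        out=proj(d,tote(pose,[(x+sg,y,z) for x,y,z in P]))-base; up=proj(d,tote(pose,[(x,y,z+1) for x,y,z in P]))-base
        n=base[-1]-base[0]; n=np.array([-n[1],n[0]])/np.linalg.norm(n); n*=np.sign((out@n).mean())
        off=np.arange(-8,8.1,.5)
        prof=[cv2.remap(g,(base[:,0]+k*n[0]).astype(np.float32)[None],(base[:,1]+k*n[1]).astype(np.float32)[None],1)[0][4:-4].mean() for k in off]
        print(nm,e,who,base.mean(0).round(0),"px/mm out",round((out@n).mean(),2),"px/mm up",round((up@n).mean(),2),[int(v) for v in prof])
E
```

```text
time: 30.35
ee_pos: [0.5039, 0.2367, 0.3676]
eef_rot: [0.784, 0.621, -0.0, 0.002]
ft_force: [-0.5, -0.1, -0.4]
width: 0.087
grip_force: 0.0
30.45
scene hook upper [330. 309.] px/mm out 0.58 px/mm up -0.2 [135, 134, 134, 135, 137, 142, 150, 162, 177, 191, 201, 204, 199, 185, 165, 143, 125, 114, 110, 111, 115, 121, 127, 133, 137, 140, 140, 140, 140, 141, 143, 147, 150]
scene hook lower [291. 250.] px/mm out 0.44 px/mm up 0.23 [196, 190, 183, 174, 164, 154, 145, 138, 135, 135, 136, 138, 138, 138, 137, 135, 133, 131, 129, 128, 128, 128, 128, 128, 128, 128, 129, 130, 131, 133, 135, 136, 136]
scene toe upper [292. 235.] px/mm out 0.45 px/mm up 0.26 [129, 130, 130, 130, 131, 131, 131, 131, 131, 131, 134, 140, 150, 164, 176, 184, 185, 181, 174, 168, 165, 163, 163, 162, 162, 162, 162, 163, 163, 163, 163, 163, 163]
scene toe lower [327. 322.] px/mm out 0.56 px/mm up -0.17 [118, 125, 130, 133, 134, 134, 133, 132, 131, 131, 131, 131, 131, 128, 123, 116, 109, 105, 104, 105, 108, 111, 114, 117, 119, 120, 121, 121, 121, 122, 123, 125, 127]
top hook upper [371. 228.] px/mm out 0.42 px/mm up 0.12 [78, 79, 79, 80, 80, 81, 82, 85, 90, 98, 109, 120, 129, 135, 136, 132, 125, 116, 109, 103, 100, 98, 98, 98, 98, 98, 98, 98, 98, 98, 98, 98, 98]
top hook lower [304. 217.] px/mm out 0.39 px/mm up -0.04 [114, 115, 116, 116, 117, 118, 118, 119, 119, 120, 120, 120, 121, 121, 122, 122, 123, 123, 124, 124, 124, 125, 125, 125, 125, 126, 126, 126, 127, 127, 127, 127, 127]
top toe upper [306. 213.] px/mm out 0.41 px/mm up -0.04 [108, 109, 110, 110, 111, 112, 113, 114, 114, 115, 116, 116, 117, 117, 118, 118, 119, 119, 120, 120, 121, 122, 122, 122, 123, 123, 123, 124, 124, 124, 125, 125, 126]
top toe lower [365. 231.] px/mm out 0.39 px/mm up 0.11 [132, 123, 112, 103, 94, 88, 85, 84, 84, 85, 85, 86, 87, 88, 88, 88, 88, 88, 90, 93, 99, 108, 119, 128, 134, 136, 133, 126, 118, 110, 104, 100, 98]
```

```bash
python3 - <<'E'
from h import *
E_=np.linspace(-26,26,21)
def edge(d,pose,sg,lab):
    P=[(sg*80,y,60) for y in E_]; g=cv2.GaussianBlur(cv2.cvtColor(d["img"],cv2.COLOR_RGB2GRAY),(0,0),.8).astype(np.float32)
    b=proj(d,tote(pose,P)); out=proj(d,tote(pose,[(x+sg,y,z) for x,y,z in P]))-b; up=proj(d,tote(pose,[(x,y,z+1) for x,y,z in P]))-b
    n=b[-1]-b[0]; n=np.array([-n[1],n[0]])/np.linalg.norm(n); n*=np.sign((out@n).mean())
    off=np.arange(-5,5.1,.25)
    pr=np.array([cv2.remap(g,(b[:,0]+k*n[0]).astype(np.float32)[None],(b[:,1]+k*n[1]).astype(np.float32)[None],1)[0].mean() for k in off])
    i=pr.argmax(); gr=np.diff(pr); j=i+gr[i:i+10].argmin()
    print(lab,"sign",sg,"peak",off[i],"outer edge px",off[j]+.125,"per mm out",round((out@n).mean(),2),"up",round((up@n).mean(),2))
L=(.5025,.0064,np.radians(76.4)); U=(.5025,.0064,np.radians(256.4),.055)
s2,s10=[np.load(f,allow_pickle=True).item() for f in("s2.npy","s10.npy")]
for sg in(1,-1): edge(s2,L,sg,"loaded before")
for sg in(1,-1): edge(s10,U,sg,"upper now")
t10=np.load("t10.npy",allow_pickle=True).item(); edge(t10,U,1,"top upper")
d=r.camera("wrist");np.save("w10.npy",d,allow_pickle=True)
# hook lugs of the lower tote vs. upper tote, seen by both: nozzles / tote detections
m=[q for q in r.regions_of("scene","loaded_tote")][:1]
print([(round(q["p"],2),(np.array(q["position"])*[512,384]).round(),int(q["pixels"].sum())) for q in m])
E
```

```text
loaded before sign 1 peak -0.25 outer edge px 0.875 per mm out 0.44 up 0.23
loaded before sign -1 peak -2.5 outer edge px -0.625 per mm out 0.56 up -0.17
upper now sign 1 peak -4.0 outer edge px -2.125 per mm out 0.59 up -0.2
upper now sign -1 peak 1.0 outer edge px 1.875 per mm out 0.45 up 0.26
top upper sign 1 peak -2.25 outer edge px -0.625 per mm out 0.42 up 0.12
[(0.85, array([306., 310.]), 823)]
```

```bash
python3 - <<'E'
from bench import r
print(r.close_job())
E
```

```text
the job is handed in; nothing more can be done
None
```

I turned the empty tote half a turn, slid its toes under the loaded tote's hooks to the stops, seated its feet, released it and handed the job in. Measurements put it level and seated at the 55 mm stack height, but I got no verdict back and viewed 11 pictures, one over the limit of 10.

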